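# Lock the stop screw of a plate carriage

## Task

Lock the carriage's stop screw at its present setting: slide the holding fork fully in over the screw's arm so that the screw cannot turn, tighten the hexagonal jam nut clockwise until it is hard tight, then let go and slide the fork fully back to where it parks. The screw must not be turned out of its setting, and the things standing around must stay where they are.

Things in the scene. Friction and masses are not known exactly. Their poses are not given: they have to be found in the camera images.
- carriage_stop: Fixed bench unit: cream housing 125 x 260 mm, up to 130 mm high, topped by a panel sloping 28 degrees that rises towards +x; behind it (+x) a low black nest with a white plate. Origin: centre of its underside on the bench; z up, x away from the sloping side, y left. On the panel, side by side along y: screw with jam nut (right, -y) and holding fork (left).
- panel_mid (a point): Centre of the sloping panel's surface (130 mm up the slope, 260 mm wide), 100 mm above the unit's origin. x up the slope, y to the unit's left (+y), z square out of the panel, 28 degrees from vertical, leaning to the unit's -x. The screw's axis is parallel to this z, at y = -55 mm, x = 0.
- nut_mid (a point): Centre of the steel jam nut: hexagon, 36 mm across flats, 24 mm high. z: the screw's axis, out of the panel; x square to one pair of flats. It spans 13 to 37 mm from the panel (this point 25); the screw's 16 mm thick end reaches 48 mm. Below it the screw's flange (44 mm diameter, top at 11 mm) and arm. Within 50 mm of the axis nothing else stands over 11 mm off the panel.
- jam_nut (a joint): Turn of the nut on the screw (rad), grows clockwise seen looking onto the panel. Starts between 0.2 and 1.4; hard tight at 2.4, against a firm end. Takes 0.15 N m to turn, stays where left. The screw, unless the fork holds it, turns more easily (0.06 N m) than the nut on it and would be dragged round.
- screw_arm_tip (a point): End of the flat steel arm (10 mm wide, 8 mm thick, top 11 mm from the panel) fixed to the stop screw, pointing along +y to the fork. The point lies 80 mm from the screw's axis, mid-width on the arm's top. It shows the screw's setting.
- fork_knob (a point): Centre of the round black knob on the fork: 18 mm diameter, 26 mm high, square to the panel, from 22 to 48 mm off it on a 12 mm neck (this point 36 mm off; axes as the panel's). The dark steel fork (28 mm wide, 11 mm high, two tines, 12 mm slot) slides along y between two rails 9 mm high; pushed in, its tines pass either side of the arm.
- fork (a joint): Slide of the fork (m): 0 parked at its end stop, tine ends 6 mm clear of the arm's tip; 0.028 fully in at the other end stop, towards the nut (unit's -y), holding the arm with 1 mm play each side. Starts at 0 to 0.003. About 3 N to slide; stays where left.
- microplate: Bystander: flat lidded plate 128 x 86 x 20 mm, loose on the bench to the right of the unit. Origin at the centre of the underside.
- tip_box: Bystander: grey box with a clear lid, 118 x 80 x 64 mm, loose on the bench to the left of the unit, on the robot's side. Origin at the centre of the underside.
- reagent_bottle: Bystander: amber bottle with a black cap, 54 mm diameter, 110 mm high, loose on the bench to the left of the unit. Origin at the centre of the underside.

How it is judged:
By the outcome, as a careful person would: the job done as asked, in the order asked, and still so for the second after the job is handed in, with the robot touching nothing.
It also fails if it takes over 51 s, if anything falls off the work surface, if the arm or the gripper's body presses on something with over 40 N, if the wrist force passes 120 N, or if a joint passes its speed limit or range.

## Robot

A 6-joint arm with a two-finger parallel gripper is mounted at the origin on the work surface. World frame = base frame: x ahead of the robot, y to its left, z up, the work surface at z = 0. Lengths are in m, angles in degrees, forces in N, time in s.
With the tool pointing down it reaches from about 0.25 to 0.8 m from the base axis. Payload 8.5 kg.
Tool frame: the origin (TCP) lies midway between the tips of the shut fingers; the grasp point (between the pads) lies grip_depth behind it (grip_depth is the distance from the TCP to the grasp point, in m); z points along the fingers, y is the direction in which the jaws open and shut (so a half turn about z gives the same grasp; the last joint's range is limited). The gripper opens to 85 mm and grips with 20 to 120 N. Pads are 22 mm wide; open, the fingers measure 114 mm over their backs; the gripper's body (76 mm by 85 mm) begins 54 mm behind the grasp point. The pads swing forward as they close: fully open they stand 13 mm farther back than shut.
Start: joints at [73.74, 13.648, -0.773, 75.585, 0, 90], TCP at [0.147, 0.504, 0.231] pointing down, gripper open.
Joint ranges: [-152.45, 152.45], [-59.26, 108.67], [-65.41, 83.53], [-104.44, 129.93], [-82.83, 76.93], [-180, 180]. Speed limits (degrees/s): [127.2, 127.2, 159.86, 180, 180, 180].

## Interface

Orientations are given as a 3x3 rotation matrix whose columns are the frame's x, y, z axes.
In Python, from station import * gives the robot as it stands.
- The arm moves only by the tool servo_tool, never from a script. Its argument "motion" is a list of rows, each an object of numbers: "dx", "dy", "dz": the shift along the tool's x, y, z in m; "wx", "wy", "wz": the turn, a rotation vector about the tool's x, y, z in degrees. A call has 1 to 20 rows; each row is the pose to reach, as a shift and turn from the pose commanded when the call began, along the tool's axes at that moment; what a row does not reach only later rows make up. A row lasts 1/12 s, in which the tool goes at most 41.7 mm and 7.16 degrees, less where a joint would pass 70% of its speed; a pose out of reach is approached as far as the arm can. A call with a gripper value outside its range is refused whole. "fingers" is the opening, from -1 (shut) to 1 (fully open), set as the call begins (left out, the last holds). The fingers move at their own pace and stop on an object; "grip_force" is the grip in N (left out, the last holds). Time passes only in rows, so rows that repeat a pose let the fingers close. It gives the time, the measured TCP pose, the force and the opening at its end, in the units of the state.
- get_state(): the state, without advancing time (a new reading comes with each control period).
- snapshot(name): name is "scene" or "top"; returns the picture (400x640x3 uint8, blue, green, red); there is no depth.
- camera_model(name): a dict with "fx", "fy", "cx", "cy" (pixels), "D" ([k1, k2, p1, p2, k3] as OpenCV has them; the pictures are not rectified), "rvec" (rotation vector, rad) and "tvec" (3), from world to camera coordinates, as OpenCV has them. Camera axes: x right, y down, z forward; pixel columns grow to the right and rows downward; lengths in m; the calibration is good to about 2 mm. A picture is of the moment at which its call begins. camera_model takes no time and is no camera call.
- sign_off(): hands the job in, once; it reports no verdict.
The state is a dict: "time": time; "qpos": joint angles; "qvel": joint speeds; "joint_efforts": joint torques, N m; "position": TCP position; "orientation": TCP orientation; "ft_force": force on the tool from outside, world axes, zero at the start; "wrist_torque": the same for the moment, N m; "gripper_width": finger opening in m.
Only numpy, scipy, OpenCV 4.12 (cv2) and the standard library are available. Lean on these libraries where they do the work, as an engineer would, in place of code of your own. Each camera call takes 0.05 s, during which the arm holds its last target.

## Working session

There is one attempt and no reset: what is moved stays moved. The work goes in short steps, Python scripts to look and compute and a tool call to move; the robot and the scene stay as the last step left them, time stands still between calls to the robot, and variables do not carry over. Pictures are saved under pics/ and viewed, and the job is handed in when it is done.

Besides the shell and the picture viewer there is one more tool, called after "Emit:" as name(argument=value, ...) on one line, values as JSON. servo_tool: Moves the arm, as the interface text tells. Its arguments: {"type":"object","properties":{"motion":{"type":"array"},"fingers":{"type":"number"},"grip_force":{"type":"number"}},"required":["motion"]}

```bash
ls; mkdir -p pics
python3 - <<'E'
from station import *
import cv2
s=get_state()
for k,v in s.items(): print(k,v)
for n in ("scene","top"):
    cv2.imwrite(f"pics/{n}0.png",snapshot(n)); print(n,camera_model(n))
E
```

```text
pics
time 0.0
qpos [ 7.37404140e+01  1.36783916e+01 -8.16949507e-01  7.55829322e+01
  3.77938324e-04  9.00000406e+01]
qvel [ 0.00111774  0.10662729 -0.03169324 -0.06672008  0.06393567 -0.05132952]
joint_efforts [-6.10912011e-04 -5.38777971e+01  3.46439588e+01  1.82398822e-02
  1.01055488e-05  1.10252560e-05]
position [0.14687868 0.50361152 0.23070105]
orientation [[-9.60002823e-01  2.79990052e-01 -3.88834090e-04]
 [ 2.79990322e-01  9.60001929e-01 -1.30964004e-03]
 [ 6.59529375e-06 -1.36612791e-03 -9.99999067e-01]]
ft_force [ 0.13628191 -0.05417762  0.27823947]
wrist_torque [ 0.03753285  0.00612695 -0.04651274]
gripper_width 0.08508607170906385
scene {'fx': 376.6282479375475, 'fy': 376.6282479375475, 'cx': 319.32917128005255, 'cy': 198.41054559123944, 'D': array([-0.00948975,  0.        ,  0.        ,  0.        ,  0.        ]), 'rvec': array([ 1.05890856,  2.61940519, -0.771591  ]), 'tvec': array([ 0.37748731, -0.31490229,  1.23061205])}
top {'fx': 420.0012100577994, 'fy': 420.0012100577994, 'cx': 316.0427457187865, 'cy': 199.68593037286905, 'D': array([-0.06063236,  0.        ,  0.        ,  0.        ,  0.        ]), 'rvec': array([ 2.05933785, -2.14621674,  0.23227758]), 'tvec': array([0.05398718, 0.59209163, 0.94014103])}
```

View pics/scene0.png

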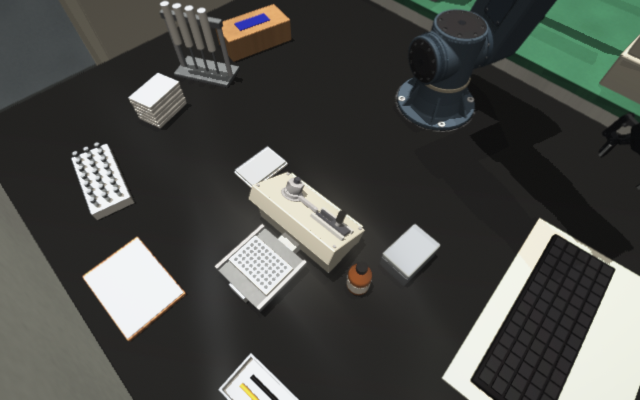

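View pics/top0.png

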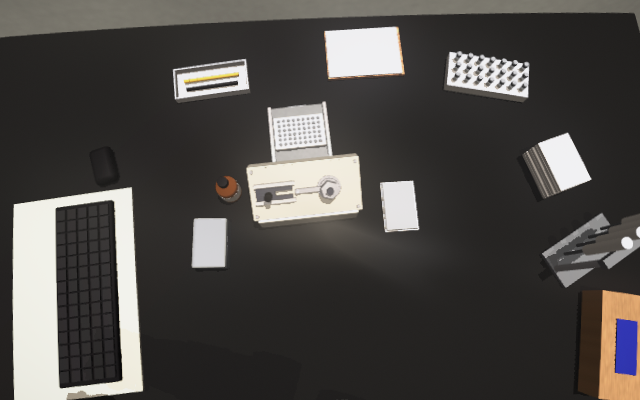

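The top view shows the unit, with the nut near (330,187), the arm running left to the fork, and the knob near (268,198). The plate is on the right (400,205), the tip box on the left (210,243) and the bottle at (227,188). I'll zoom in next.

Run:
```python
import cv2
a=cv2.imread("pics/top0.png")[145:235,235:375]
cv2.imwrite("pics/top0z.png",cv2.resize(a,None,fx=5.5,fy=5.5,interpolation=cv2.INTER_CUBIC))
a=cv2.imread("pics/scene0.png")[165:275,240:370]
cv2.imwrite("pics/scene0z.png",cv2.resize(a,None,fx=5,fy=5,interpolation=cv2.INTER_CUBIC))
```

```text
(no output)
```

View pics/top0z.png

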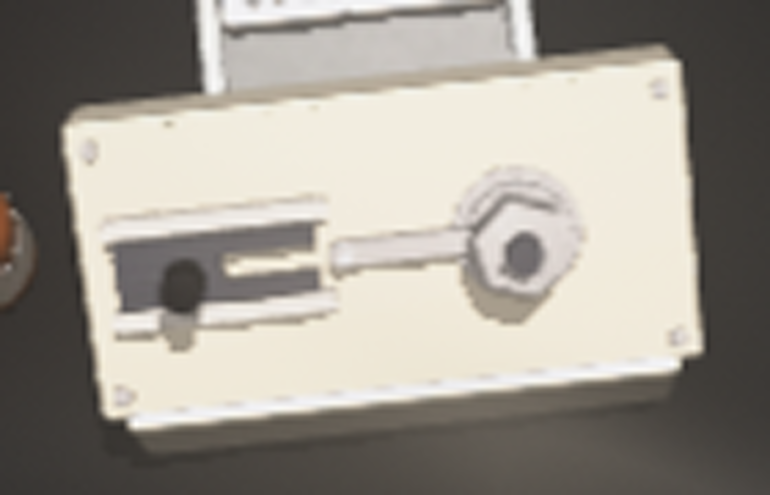

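View pics/scene0z.png

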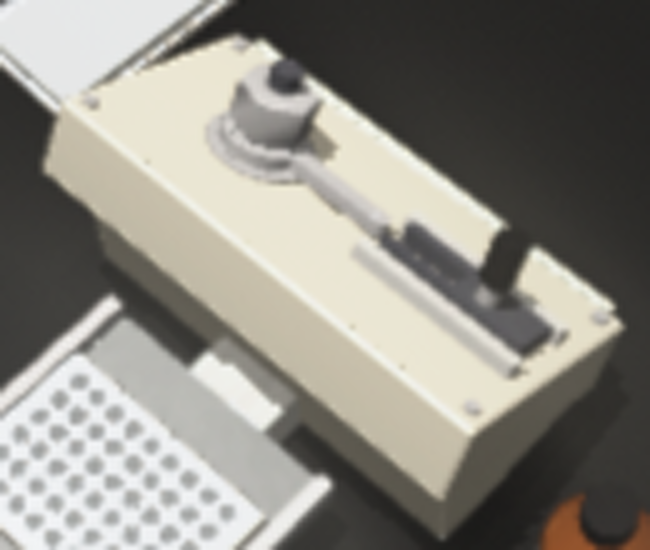

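```bash
cat > h.py <<'E'
import numpy as np, cv2
from station import *
def ray(n,p):
    c=camera_model(n);K=np.array([[c['fx'],0,c['cx']],[0,c['fy'],c['cy']],[0,0,1]])
    u=cv2.undistortPoints(np.array([[p]],float),K,c['D'])[0,0]
    R=cv2.Rodrigues(c['rvec'])[0]; o=-R.T@c['tvec']; d=R.T@np.r_[u,1]; return o,d/np.linalg.norm(d)
def onz(n,p,z):
    o,d=ray(n,p); return o+d*(z-o[2])/d[2]
def onplane(n,p,P0,nn):
    o,d=ray(n,p); return o+d*((P0-o)@nn)/(d@nn)
def proj(n,P):
    c=camera_model(n);K=np.array([[c['fx'],0,c['cx']],[0,c['fy'],c['cy']],[0,0,1]])
    return cv2.projectPoints(np.array(P,float).reshape(-1,3),c['rvec'],c['tvec'],K,c['D'])[0][:,0]
def tri(ps):
    A=np.zeros((3,3));b=np.zeros(3);L=[]
    for n,p in ps:
        o,d=ray(n,p);M=np.eye(3)-np.outer(d,d);A+=M;b+=M@o;L.append((o,M))
    X=np.linalg.solve(A,b); return X,[np.linalg.norm(M@(X-o))*1e3 for o,M in L]
T=lambda x,y:((x+.5)/5.5-.5+235,(y+.5)/5.5-.5+145)
S=lambda x,y:((x+.5)/5-.5+240,(y+.5)/5-.5+165)
E
python3 - <<'E'
from h import *
np.set_printoptions(precision=4,suppress=True)
s=np.sin(np.radians(28))*.065
pts={'hiL':(T(65,122),S(470,437),.1+s),'hiR':(T(682,58),S(62,103),.1+s),'loR':(T(703,353),S(243,37),.1-s),'loL':(T(105,418),S(624,326),.1-s)}
for k,(t,c,z) in pts.items():
    print(k,onz('top',t,z),onz('scene',c,z),tri([('top',t),('scene',c)]))
E
```

```text
hiL [0.6631 0.1856 0.1305] [0.6628 0.186  0.1305] (array([0.6629, 0.1858, 0.1305]), [np.float64(0.21398292620613574), np.float64(0.21398292620623655)])
hiR [ 0.6799 -0.0722  0.1305] [ 0.6794 -0.0699  0.1305] (array([ 0.6796, -0.0715,  0.1295]), [np.float64(0.9904927864403829), np.float64(0.9904927864404648)])
loR [ 0.5663 -0.0797  0.0695] [ 0.5646 -0.0768  0.0695] (array([ 0.5653, -0.0784,  0.0692]), [np.float64(1.6361204726816734), np.float64(1.6361204726817307)])
loL [0.5486 0.179  0.0695] [0.5478 0.1779 0.0695] (array([0.5484, 0.1786, 0.0711]), [np.float64(0.2730676112662944), np.float64(0.2730676112662559)])
```

```bash
cat >> h.py <<'E'
C=np.array([[.6631,.1856,.6628,.1860],[.6799,-.0722,.6794,-.0699],[.5663,-.0797,.5646,-.0768],[.5486,.1790,.5478,.1779]])
C=(C[:,:2]+C[:,2:])/2
yv=(C[0]-C[1]+C[3]-C[2]); yaw=np.arctan2(-yv[0],yv[1])
b=np.radians(28); cy,sy=np.cos(yaw),np.sin(yaw)
Rz=np.array([[cy,-sy,0],[sy,cy,0],[0,0,1]])
RP=Rz@np.array([[np.cos(b),0,-np.sin(b)],[0,1,0],[np.sin(b),0,np.cos(b)]])
PM=np.r_[C.mean(0),.1]
def P(x,y,z): return PM+RP@np.array([x,y,z])/1e3
def inP(X): return RP.T@(X-PM)*1e3
def onP(n,p,z): return inP(onplane(n,p,P(0,0,z),RP[:,2]))
def rect(img,n,z,x0,x1,y0,y1,s):
    # panel-plane patch at height z: up = +x, left = +y
    X,Y=np.meshgrid(np.arange(y1,y0,-1/s),np.arange(x1,x0,-1/s))
    q=np.stack([Y.ravel(),X.ravel(),np.full(X.size,z)],1)
    w=PM+(RP@(q.T/1e3)).T
    uv=proj(n,w).astype(np.float32).reshape(*X.shape,2)
    return cv2.remap(img,uv[...,0],uv[...,1],cv2.INTER_CUBIC)
E
python3 - <<'E'
from h import *
np.set_printoptions(precision=2,suppress=True)
print(np.degrees(yaw),PM)
print('screw end',onP('top',T(524,255),48),onP('scene',S(287,72),48))
print('knob top',onP('top',T(183,277),48),onP('scene',S(513,240),48))
print('armtip',onP('top',T(333,257),11),onP('scene',S(383,232),11))
for n,f in(('top','top0'),('scene','scene0')):
    im=cv2.imread(f'pics/{f}.png')
    a=rect(im,n,37,-30,30,-90,-20,8);c=rect(im,n,11,-30,30,-30,120,5)
    cv2.imwrite(f'pics/{f}_nut.png',a);cv2.imwrite(f'pics/{f}_fork.png',c)
E
```

```text
3.782232329696835 [0.61 0.05 0.1 ]
screw end [  0.02 -54.14  48.  ] [  1.1  -54.62  48.  ]
knob top [ 5.81 83.34 48.  ] [-0.97 83.34 48.  ]
armtip [-1.63 23.65 11.  ] [ 5.13 25.5  11.  ]
```

View pics/top0_nut.png

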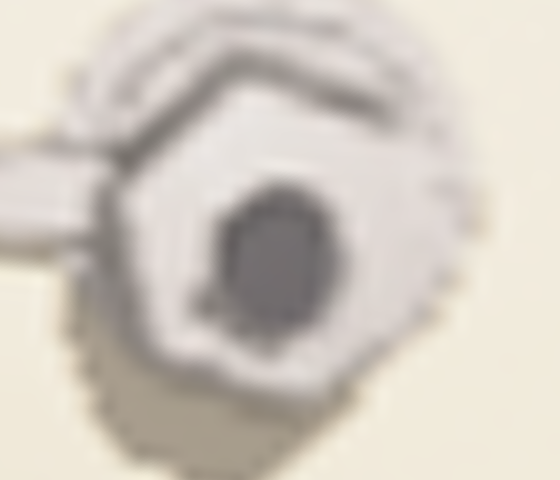

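View pics/scene0_nut.png

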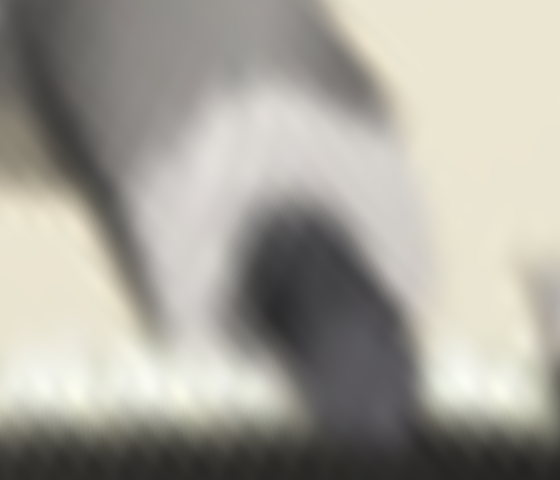

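View pics/top0_fork.png

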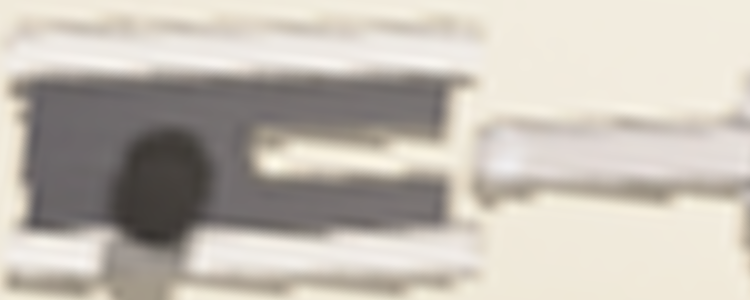

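Both views agree. The screw axis comes out at panel y≈-54.5 and the arm tip at 24–25 mm, and the tine ends about 6 mm clear of it, so the fork is parked. The nut's corners sit at about 12° (mod 60°). Next I'll find the knob more exactly and look for the remaining constants.

Run:
```python
import station
print([ (k,getattr(station,k)) for k in dir(station) if not k.startswith('_') and not callable(getattr(station,k))][:30])
from h import *
np.set_printoptions(precision=2,suppress=True)
ims={}
for n,f in(('top','top0'),('scene','scene0')):
    im=cv2.imread(f'pics/{f}.png')
    r=[rect(im,n,z,-30,30,50,115,6) for z in (48,22)]
    ims[n]=np.hstack(r)
o=np.vstack(list(ims.values()));print(o.shape);cv2.imwrite('pics/knob.png',o)
print(P(0,-55,25),P(0,83.5,36),RP)
```

```text
[('grip_depth', 0.0187)]
(720, 780, 3)
[ 0.61 -0.    0.12] [0.59 0.14 0.13] [[ 0.88 -0.07 -0.47]
 [ 0.06  1.   -0.03]
 [ 0.47  0.    0.88]]
```

View pics/knob.png

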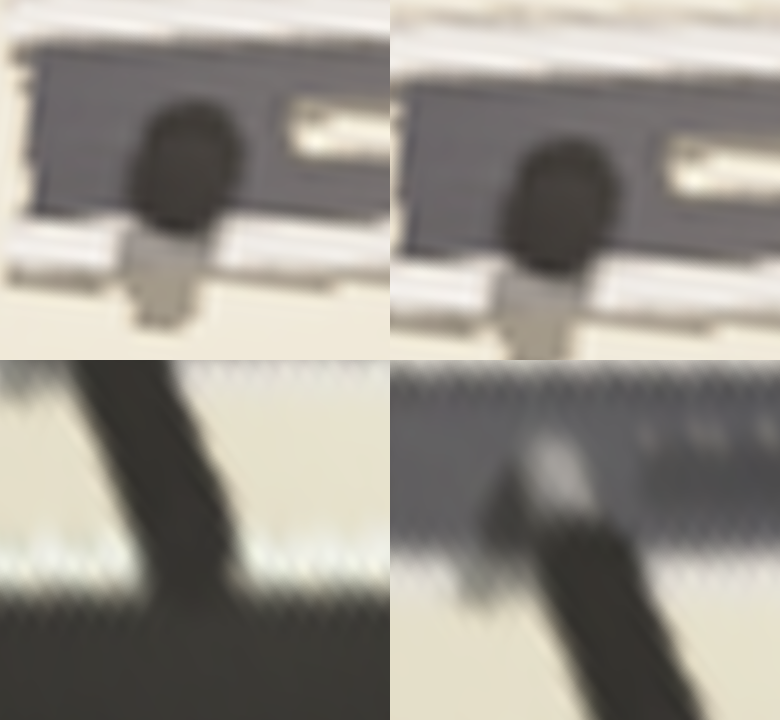

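```bash
cat >> h.py <<'E'
from scipy.spatial.transform import Rotation as Ro
def rel(pos,R,s=None):
    s=s or get_state(); R0=np.array(s['orientation']); p0=np.array(s['position'])
    print('shift mm',(R0.T@(pos-p0)*1e3).round(1),'turn',Ro.from_matrix(R0.T@R).as_rotvec(degrees=True).round(2))
def tool(th): # tool z into the panel, tool y at angle th deg from panel x toward panel y
    t=np.radians(th); y=RP@np.array([np.cos(t),np.sin(t),0]); z=-RP[:,2]
    return np.stack([np.cross(y,z),y,z],1)
def show():
    s=get_state(); R=np.array(s['orientation']); y=RP.T@R[:,1]
    np.set_printoptions(precision=2,suppress=True)
    print('t',round(s['time'],2),'q',s['qpos'],'TCP panel',inP(s['position']),'th',np.degrees(np.arctan2(y[1],y[0])).round(2),'tilt',np.degrees(np.arccos(-R[:,2]@RP[:,2])).round(2),
     'F panel',RP.T@s['ft_force'],'T panel',RP.T@s['wrist_torque'],'w',round(s['gripper_width']*1e3,1))
E
python3 - <<'E'
from h import *
show()
X=P(-.5,83.7,100); print(X); rel(X,tool(90)); rel(X,tool(-90))
print('cam',ray('top',(0,0))[0])
E
```

```text
t 0.1 q [73.74 13.68 -0.81 75.59 -0.   90.  ] TCP panel [-323.99  479.74  320.35] th 72.18 tilt 28.03 F panel [ 0.31 -0.32  0.25] T panel [ 0.02 -0.03  0.  ] w 85.6
[0.56 0.13 0.19]
shift mm [-501.2 -238.7   43. ] turn [ -4.97 -27.72 -19.62]
shift mm [-501.2 -238.7   43. ] turn [-38.83   6.96 155.66]
cam [0.37 0.03 1.05]
```

Emit:
servo_tool(motion=[{"dx": -0.04,"dy": -0.02,"dz": 0.0,"wx": -0.4,"wy": -2.2,"wz": -1.6},{"dx": -0.08,"dy": -0.038,"dz": 0.0,"wx": -0.8,"wy": -4.4,"wz": -3.1},{"dx": -0.115,"dy": -0.055,"dz": 0.0,"wx": -1.2,"wy": -6.6,"wz": -4.7},{"dx": -0.15,"dy": -0.072,"dz": 0.0,"wx": -1.6,"wy": -8.8,"wz": -6.2},{"dx": -0.185,"dy": -0.088,"dz": 0.0,"wx": -2,"wy": -11,"wz": -7.8}])

```text
time: 0.52
position: [0.301, 0.3659, 0.231]
orientation: [[-0.97, 0.143, 0.195], [0.144, 0.99, -0.008], [-0.194, 0.02, -0.981]]
ft_force: [0.6, 0.1, 0.0]
gripper_width: 0.0854
```

Run:
```python
from h import *
show()
np.set_printoptions(precision=3,suppress=True)
print('bottle',onz('top',(227,182),.11),onz('scene',(360,268),.11)); 
X=P(-.5,83.7,100); rel(X,tool(90)); rel(X,tool(-90))
```

```text
t 0.52 q [ 56.8    4.1  -13.51  66.56  -9.66  64.65] TCP panel [-196.15  332.13  252.69] th 78.82 tilt 16.84 F panel [ 0.55  0.09 -0.24] T panel [ 0.1   0.13 -0.07] w 85.4
bottle [0.635 0.234 0.11 ] [0.642 0.245 0.11 ]
shift mm [-277.6 -193.    94.8] turn [ -2.95 -16.61 -11.74]
shift mm [-277.6 -193.    94.8] turn [-24.39   4.33 166.47]
```

Emit:
servo_tool(motion=[{"dx": -0.035,"dy": -0.024,"dz": 0.006,"wx": -0.4,"wy": -2.1,"wz": -1.5},{"dx": -0.07,"dy": -0.048,"dz": 0.014,"wx": -0.8,"wy": -4.2,"wz": -3},{"dx": -0.105,"dy": -0.072,"dz": 0.024,"wx": -1.2,"wy": -6.3,"wz": -4.5},{"dx": -0.14,"dy": -0.096,"dz": 0.038,"wx": -1.5,"wy": -8.4,"wz": -6},{"dx": -0.175,"dy": -0.12,"dz": 0.052,"wx": -1.9,"wy": -10.5,"wz": -7.5},{"dx": -0.21,"dy": -0.145,"dz": 0.066,"wx": -2.2,"wy": -12.6,"wz": -9},{"dx": -0.245,"dy": -0.17,"dz": 0.08,"wx": -2.6,"wy": -14.7,"wz": -10.5},{"dx": -0.2776,"dy": -0.193,"dz": 0.0948,"wx": -2.95,"wy": -16.6,"wz": -11.7},{"dx": -0.2776,"dy": -0.193,"dz": 0.0948,"wx": -2.95,"wy": -16.6,"wz": -11.7},{"dx": -0.2776,"dy": -0.193,"dz": 0.0948,"wx": -2.95,"wy": -16.6,"wz": -11.7},{"dx": -0.2776,"dy": -0.193,"dz": 0.0948,"wx": -2.95,"wy": -16.6,"wz": -11.7}])

```text
time: 1.43
position: [0.5596, 0.1343, 0.1867]
orientation: [[-0.883, -0.061, 0.465], [-0.053, 0.998, 0.03], [-0.466, 0.002, -0.885]]
ft_force: [-1.0, -0.5, -0.3]
gripper_width: 0.0851
```

Run:
```python
from h import *
show()
X=P(-.5,83.7,100); rel(X,tool(90)); rel(P(-.5,83.7,19),tool(90))
for n in('top','scene'):
    im=snapshot(n);cv2.imwrite(f'pics/{n}1.png',im)
    u,v={'top':(235,120),'scene':(230,140)}[n]
    cv2.imwrite(f'pics/{n}1z.png',cv2.resize(im[v:v+130,u:u+160],None,fx=4,fy=4,interpolation=cv2.INTER_CUBIC))
```

```text
t 1.43 q [ 16.71   2.08 -29.4   31.33  -6.03  11.76] TCP panel [-2.53 84.01 99.59] th 89.72 tilt 0.2 F panel [-1.07 -0.39  0.25] T panel [ 0.01  0.42 -0.01] w 85.1
shift mm [-2.  -0.3 -0.4] turn [-0.04 -0.2  -0.28]
shift mm [-2.3 -0.2 80.6] turn [-0.04 -0.2  -0.28]
```

View pics/scene1z.png

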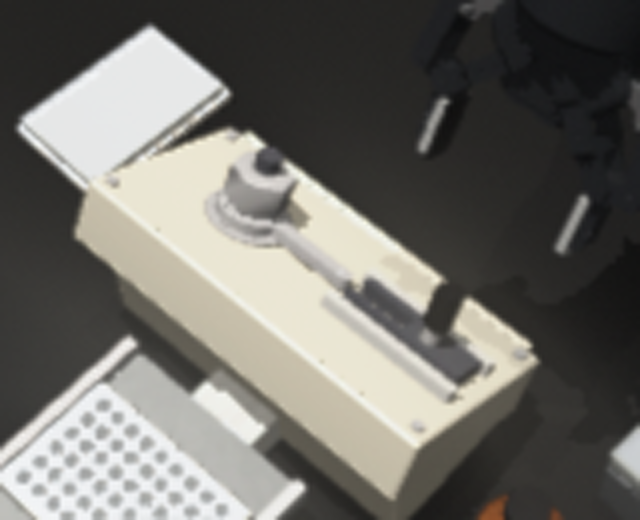

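View pics/top1z.png

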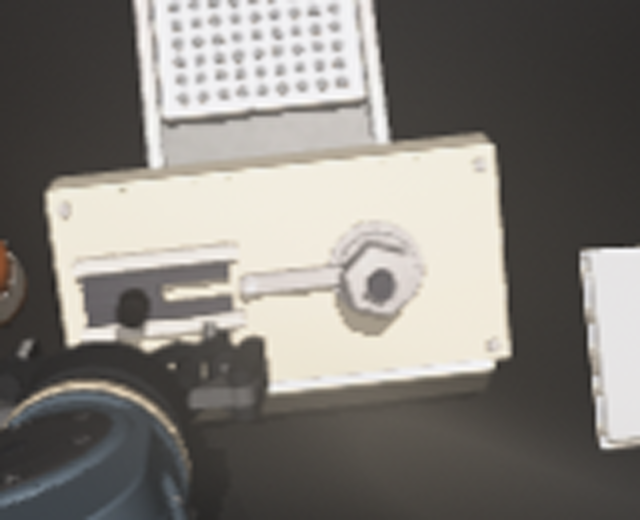

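The gripper is above the knob. The scene view shows its fingers at zoomed (430,125) and (570,225), in line with the fork. Next I'll descend.

Run:
```python
from h import *
show(); rel(P(-.5,83.7,19),tool(90))
```

```text
t 1.53 q [ 16.86   2.01 -29.39  31.35  -6.03  11.77] TCP panel [ -2.46  85.5  100.32] th 89.84 tilt 0.15 F panel [ 0.09 -0.24  0.25] T panel [-0.03  0.46 -0.02] w 85.4
shift mm [-2.2 -1.9 81.3] turn [ 0.04 -0.14 -0.16]
```

Emit:
servo_tool(motion=[{"dx": -0.001,"dy": -0.001,"dz": 0.02},{"dx": -0.002,"dy": -0.0015,"dz": 0.04},{"dx": -0.002,"dy": -0.0015,"dz": 0.058},{"dx": -0.002,"dy": -0.0015,"dz": 0.072},{"dx": -0.002,"dy": -0.0015,"dz": 0.08},{"dx": -0.002,"dy": -0.0015,"dz": 0.08},{"dx": -0.002,"dy": -0.0015,"dz": 0.08}])

```text
validation failed for argument at $.mo...
```

Run:
```python
from h import *
show()
for n in('scene',):
    im=snapshot(n);cv2.imwrite(f'pics/{n}2.png',im)
    u,v={'top':(235,120),'scene':(230,140)}[n]
    cv2.imwrite(f'pics/{n}2z.png',cv2.resize(im[v:v+130,u:u+160],None,fx=4,fy=4,interpolation=cv2.INTER_CUBIC))
```

```text
t 1.53 q [ 16.86   2.01 -29.39  31.35  -6.03  11.77] TCP panel [ -2.46  85.5  100.32] th 89.84 tilt 0.15 F panel [ 0.09 -0.24  0.25] T panel [-0.03  0.46 -0.02] w 85.4
```

View pics/scene2z.png

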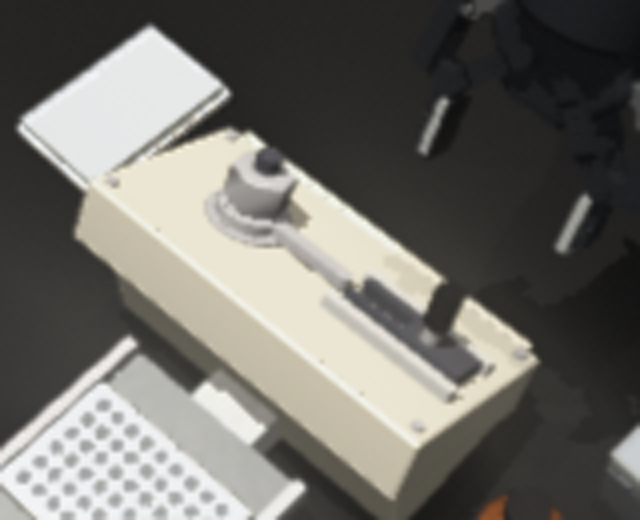

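The call was refused, probably because each row needs all six numbers. The picture is unchanged.

Emit:
servo_tool(motion=[{"dx": -0.001,"dy": -0.001,"dz": 0.02,"wx": 0,"wy": 0,"wz": 0},{"dx": -0.002,"dy": -0.0015,"dz": 0.04,"wx": 0,"wy": 0,"wz": 0},{"dx": -0.002,"dy": -0.0015,"dz": 0.058,"wx": 0,"wy": 0,"wz": 0},{"dx": -0.002,"dy": -0.0015,"dz": 0.072,"wx": 0,"wy": 0,"wz": 0},{"dx": -0.002,"dy": -0.0015,"dz": 0.08,"wx": 0,"wy": 0,"wz": 0},{"dx": -0.002,"dy": -0.0015,"dz": 0.08,"wx": 0,"wy": 0,"wz": 0},{"dx": -0.002,"dy": -0.0015,"dz": 0.08,"wx": 0,"wy": 0,"wz": 0}])

```text
time: 2.17
position: [0.5986, 0.1374, 0.1179]
orientation: [[-0.882, -0.065, 0.466], [-0.057, 0.998, 0.032], [-0.468, 0.002, -0.884]]
ft_force: [-0.2, 0.4, 1.4]
gripper_width: 0.0853
```

Run:
```python
from h import *
show()
for n in('scene',):
    im=snapshot(n);cv2.imwrite(f'pics/{n}3.png',im)
    u,v={'top':(235,120),'scene':(230,140)}[n]
    cv2.imwrite(f'pics/{n}3z.png',cv2.resize(im[v:v+130,u:u+160],None,fx=4,fy=4,interpolation=cv2.INTER_CUBIC))
show()
```

```text
t 2.17 q [ 15.65   9.86 -32.17  20.59  -5.46  10.63] TCP panel [-0.36 84.5  20.48] th 89.9 tilt 0.14 F panel [0.49 0.4  1.29] T panel [-0.02  0.36  0.06] w 85.3
t 2.22 q [ 15.64   9.82 -32.15  20.59  -5.46  10.63] TCP panel [ 0.14 84.4  20.89] th 89.88 tilt 0.09 F panel [ 0.21 -0.43  0.38] T panel [-0.01  0.4   0.04] w 85.4
```

View pics/scene3z.png

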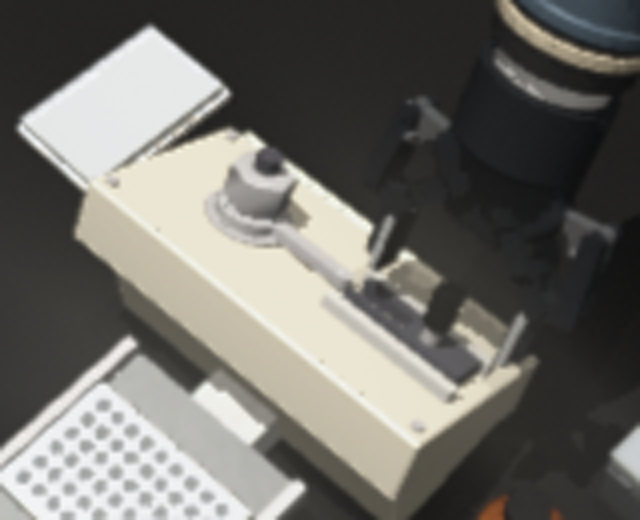

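The jaws straddle the knob at zoomed (440,305), so I'm closing on it.

Emit:
servo_tool(motion=[{"dx": 0,"dy": 0,"dz": 0.001,"wx": 0,"wy": 0,"wz": 0},{"dx": 0,"dy": 0,"dz": 0.001,"wx": 0,"wy": 0,"wz": 0},{"dx": 0,"dy": 0,"dz": 0.001,"wx": 0,"wy": 0,"wz": 0},{"dx": 0,"dy": 0,"dz": 0.001,"wx": 0,"wy": 0,"wz": 0},{"dx": 0,"dy": 0,"dz": 0.001,"wx": 0,"wy": 0,"wz": 0},{"dx": 0,"dy": 0,"dz": 0.001,"wx": 0,"wy": 0,"wz": 0},{"dx": 0,"dy": 0,"dz": 0.001,"wx": 0,"wy": 0,"wz": 0},{"dx": 0,"dy": 0,"dz": 0.001,"wx": 0,"wy": 0,"wz": 0}], fingers=-1, grip_force=30)

```text
time: 2.88
position: [0.5995, 0.1367, 0.1172]
orientation: [[-0.882, -0.064, 0.467], [-0.055, 0.998, 0.032], [-0.468, 0.002, -0.884]]
ft_force: [-3.0, -0.3, 5.2]
gripper_width: 0.0169
```

Run:
```python
from h import *
show()
```

```text
t 2.88 q [ 15.56   9.96 -32.2   20.41  -5.45  10.6 ] TCP panel [ 0.09 83.73 19.45] th 89.83 tilt 0.08 F panel [-0.23 -0.08  6.01] T panel [-0.09  0.57 -0.03] w 16.9
```

Emit:
servo_tool(motion=[{"dx": 0,"dy": -0.003,"dz": 0,"wx": 0,"wy": 0,"wz": 0},{"dx": 0,"dy": -0.007,"dz": 0,"wx": 0,"wy": 0,"wz": 0},{"dx": 0,"dy": -0.012,"dz": 0,"wx": 0,"wy": 0,"wz": 0},{"dx": 0,"dy": -0.017,"dz": 0,"wx": 0,"wy": 0,"wz": 0},{"dx": 0,"dy": -0.021,"dz": 0,"wx": 0,"wy": 0,"wz": 0},{"dx": 0,"dy": -0.024,"dz": 0,"wx": 0,"wy": 0,"wz": 0},{"dx": 0,"dy": -0.026,"dz": 0,"wx": 0,"wy": 0,"wz": 0},{"dx": 0,"dy": -0.026,"dz": 0,"wx": 0,"wy": 0,"wz": 0}])

```text
time: 3.55
position: [0.6013, 0.1104, 0.1172]
orientation: [[-0.882, -0.064, 0.467], [-0.055, 0.998, 0.032], [-0.468, 0.002, -0.883]]
ft_force: [-3.1, 0.8, 6.0]
gripper_width: 0.0167
```

Run:
```python
from h import *
show()
```

```text
t 3.55 q [ 12.4    9.52 -32.84  19.97  -3.99   7.8 ] TCP panel [ 0.11 57.34 19.41] th 89.82 tilt 0.08 F panel [0.11 1.03 6.77] T panel [ 0.2   0.48 -0.02] w 16.7
```

Emit:
servo_tool(motion=[{"dx": 0,"dy": -0.0008,"dz": 0,"wx": 0,"wy": 0,"wz": 0},{"dx": 0,"dy": -0.0016,"dz": 0,"wx": 0,"wy": 0,"wz": 0},{"dx": 0,"dy": -0.0024,"dz": 0,"wx": 0,"wy": 0,"wz": 0},{"dx": 0,"dy": -0.003,"dz": 0,"wx": 0,"wy": 0,"wz": 0},{"dx": 0,"dy": -0.003,"dz": 0,"wx": 0,"wy": 0,"wz": 0}])

```text
time: 3.97
position: [0.6013, 0.1102, 0.1173]
orientation: [[-0.882, -0.068, 0.467], [-0.057, 0.998, 0.037], [-0.468, 0.006, -0.884]]
ft_force: [-5.1, 13.5, 4.9]
gripper_width: 0.0171
```

Run:
```python
from h import *
show()
```

```text
t 3.97 q [ 12.17   9.48 -32.88  19.92  -3.55   7.49] TCP panel [ 0.16 57.2  19.51] th 89.92 tilt 0.38 F panel [-1.37 13.82  6.26] T panel [ 2.7   0.71 -0.1 ] w 17.1
```

The fork stalls at 26.5 mm with 14 N against it, which is the end stop given a start of 0–3 mm. I'll relax, open, retreat and look.

Emit:
servo_tool(motion=[{"dx": 0,"dy": 0.0015,"dz": 0,"wx": 0,"wy": 0,"wz": 0},{"dx": 0,"dy": 0.0028,"dz": 0,"wx": 0,"wy": 0,"wz": 0},{"dx": 0,"dy": 0.0028,"dz": 0,"wx": 0,"wy": 0,"wz": 0}])

```text
time: 4.22
position: [0.6013, 0.1105, 0.1172]
orientation: [[-0.882, -0.064, 0.467], [-0.055, 0.998, 0.031], [-0.469, 0.002, -0.883]]
ft_force: [-3.2, 1.5, 6.4]
gripper_width: 0.0174
```

Emit:
servo_tool(motion=[{"dx": 0,"dy": 0,"dz": 0,"wx": 0,"wy": 0,"wz": 0},{"dx": 0,"dy": 0,"dz": 0,"wx": 0,"wy": 0,"wz": 0},{"dx": 0,"dy": 0,"dz": 0,"wx": 0,"wy": 0,"wz": 0},{"dx": 0,"dy": 0,"dz": 0,"wx": 0,"wy": 0,"wz": 0},{"dx": 0,"dy": 0,"dz": -0.01,"wx": 0,"wy": 0,"wz": 0},{"dx": 0,"dy": 0,"dz": -0.03,"wx": 0,"wy": 0,"wz": 0},{"dx": 0,"dy": 0,"dz": -0.055,"wx": 0,"wy": 0,"wz": 0},{"dx": 0,"dy": 0,"dz": -0.08,"wx": 0,"wy": 0,"wz": 0},{"dx": 0,"dy": 0,"dz": -0.08,"wx": 0,"wy": 0,"wz": 0}], fingers=1)

```text
time: 4.97
position: [0.564, 0.1082, 0.1926]
orientation: [[-0.879, -0.064, 0.472], [-0.055, 0.998, 0.033], [-0.473, 0.003, -0.881]]
ft_force: [0.3, 0.3, 0.3]
gripper_width: 0.0859
```

Run:
```python
from h import *
show()
for n in('scene','top'):
    im=snapshot(n);cv2.imwrite(f'pics/{n}4.png',im)
    u,v={'top':(235,120),'scene':(230,140)}[n]
    cv2.imwrite(f'pics/{n}4z.png',cv2.resize(im[v:v+130,u:u+160],None,fx=4,fy=4,interpolation=cv2.INTER_CUBIC))
    cv2.imwrite(f'pics/{n}4r.png',rect(im,n,11,-30,30,-40,120,4.5))
show(); rel(P(0,-55,90),tool(102))
```

```text
t 4.97 q [ 13.19   1.26 -29.61  31.21  -4.36   8.49] TCP panel [  2.57  57.67 103.54] th 89.82 tilt 0.24 F panel [0.44 0.23 0.09] T panel [-0.    0.4   0.02] w 85.9
t 5.07 q [ 13.18   1.51 -29.78  30.95  -4.35   8.47] TCP panel [  1.03  57.6  100.64] th 89.83 tilt 0.09 F panel [ 0.29  0.62 -0.67] T panel [ 0.06  0.38 -0.04] w 85.5
shift mm [   0.7 -112.6   10.5] turn [  0.05   0.07 -12.17]
```

View pics/scene4z.png

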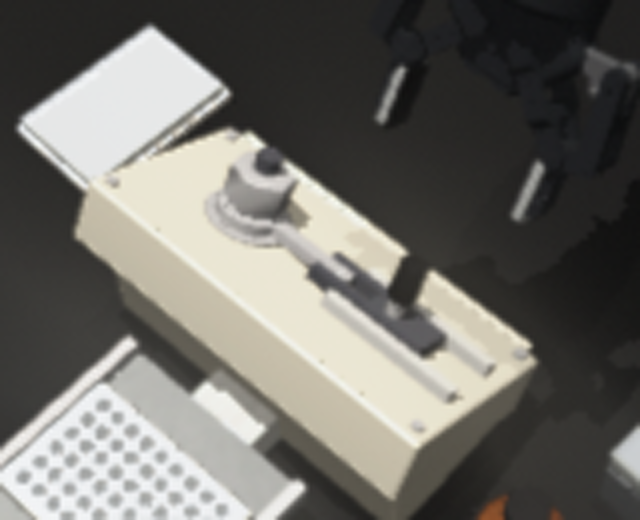

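View pics/top4z.png

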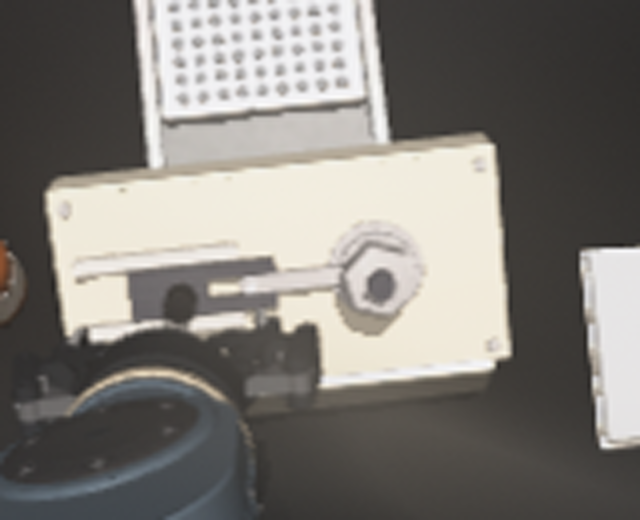

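View pics/top4r.png

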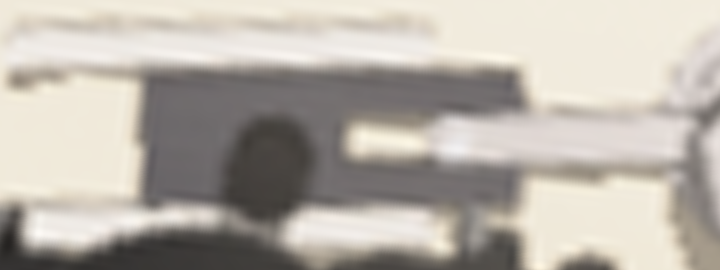

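The tines now lie either side of the arm. Their ends moved from y≈30.6 to 4.4 mm, and the arm hasn't turned. Next I'll move over the nut.

Emit:
servo_tool(motion=[{"dx": 0,"dy": -0.01,"dz": 0,"wx": 0,"wy": 0,"wz": -1},{"dx": 0,"dy": -0.03,"dz": 0,"wx": 0,"wy": 0,"wz": -3},{"dx": 0,"dy": -0.055,"dz": 0,"wx": 0,"wy": 0,"wz": -6},{"dx": 0,"dy": -0.08,"dz": 0.003,"wx": 0,"wy": 0,"wz": -9},{"dx": 0,"dy": -0.1,"dz": 0.006,"wx": 0,"wy": 0,"wz": -11},{"dx": 0,"dy": -0.112,"dz": 0.01,"wx": 0,"wy": 0,"wz": -12.2},{"dx": 0,"dy": -0.1126,"dz": 0.01,"wx": 0,"wy": 0,"wz": -12.2},{"dx": 0,"dy": -0.1126,"dz": 0.01,"wx": 0,"wy": 0,"wz": -12.2},{"dx": 0,"dy": -0.1126,"dz": 0.01,"wx": 0,"wy": 0,"wz": -12.2}])

```text
time: 5.82
position: [0.5754, -0.0038, 0.1779]
orientation: [[-0.849, -0.248, 0.466], [-0.264, 0.964, 0.032], [-0.457, -0.096, -0.884]]
ft_force: [0.2, -0.0, -0.5]
gripper_width: 0.0854
```

Run:
```python
from h import *
show(); rel(P(0,-54.7,14),tool(102))
```

```text
t 5.82 q [ -1.78   2.22 -30.81  29.24   2.64 -16.91] TCP panel [ -0.87 -54.83  88.72] th 101.98 tilt 0.17 F panel [-0.08 -0.06 -0.49] T panel [0.04 0.39 0.  ] w 85.4
shift mm [-1.1 -0.1 74.7] turn [ 0.07 -0.15 -0.01]
```

Emit:
servo_tool(motion=[{"dx": -0.001,"dy": 0,"dz": 0.02,"wx": 0,"wy": 0,"wz": 0},{"dx": -0.001,"dy": 0,"dz": 0.04,"wx": 0,"wy": 0,"wz": 0},{"dx": -0.001,"dy": 0,"dz": 0.056,"wx": 0,"wy": 0,"wz": 0},{"dx": -0.001,"dy": 0,"dz": 0.068,"wx": 0,"wy": 0,"wz": 0},{"dx": -0.001,"dy": 0,"dz": 0.074,"wx": 0,"wy": 0,"wz": 0},{"dx": -0.001,"dy": 0,"dz": 0.074,"wx": 0,"wy": 0,"wz": 0},{"dx": -0.001,"dy": 0,"dz": 0.074,"wx": 0,"wy": 0,"wz": 0}])

```text
time: 6.4
position: [0.6109, -0.0008, 0.1136]
orientation: [[-0.849, -0.249, 0.466], [-0.266, 0.964, 0.032], [-0.457, -0.097, -0.884]]
ft_force: [-0.2, -0.6, 0.7]
gripper_width: 0.0858
```

Run:
```python
from h import *
show()
for n in('scene',):
    im=snapshot(n);cv2.imwrite(f'pics/{n}5.png',im)
    cv2.imwrite(f'pics/{n}5z.png',cv2.resize(im[150:250,240:360],None,fx=5,fy=5,interpolation=cv2.INTER_CUBIC))
show()
```

```text
t 6.4 q [ -1.3    9.67 -33.3   19.25   2.43 -16.56] TCP panel [  0.37 -54.21  15.18] th 102.07 tilt 0.14 F panel [ 0.07 -0.59  0.71] T panel [ 0.02  0.45 -0.  ] w 85.8
t 6.45 q [ -1.31   9.63 -33.29  19.25   2.43 -16.57] TCP panel [  0.81 -54.36  15.59] th 102.06 tilt 0.09 F panel [-0.35  1.13  0.09] T panel [0.01 0.41 0.02] w 85.4
```

View pics/scene5z.png

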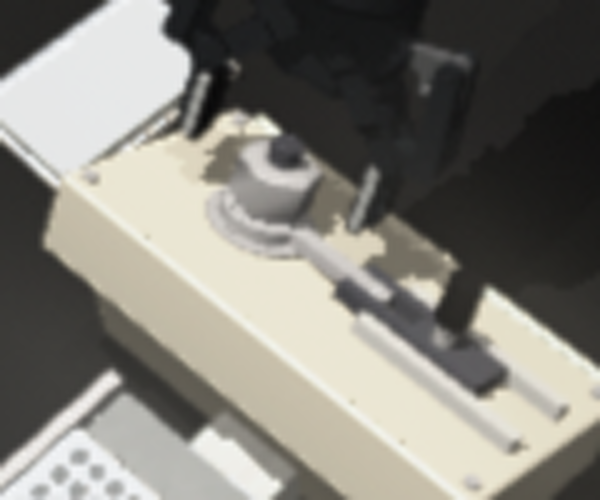

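The jaws straddle the nut and are square to the flats. Closing now.

Emit:
servo_tool(motion=[{"dx": 0,"dy": 0,"dz": 0.001,"wx": 0,"wy": 0,"wz": 0},{"dx": 0,"dy": 0,"dz": 0.001,"wx": 0,"wy": 0,"wz": 0},{"dx": 0,"dy": 0,"dz": 0.001,"wx": 0,"wy": 0,"wz": 0},{"dx": 0,"dy": 0,"dz": 0.001,"wx": 0,"wy": 0,"wz": 0},{"dx": 0,"dy": 0,"dz": 0.001,"wx": 0,"wy": 0,"wz": 0},{"dx": 0,"dy": 0,"dz": 0.001,"wx": 0,"wy": 0,"wz": 0},{"dx": 0,"dy": 0,"dz": 0.001,"wx": 0,"wy": 0,"wz": 0}], fingers=-1, grip_force=50)

```text
time: 7.03
position: [0.6115, -0.0017, 0.1134]
orientation: [[-0.848, -0.248, 0.468], [-0.265, 0.964, 0.031], [-0.458, -0.098, -0.883]]
ft_force: [-3.6, -1.3, 4.4]
gripper_width: 0.0351
```

Run:
```python
from h import *
show()
```

```text
t 7.03 q [ -1.37   9.71 -33.33  19.1    2.41 -16.57] TCP panel [  0.87 -55.19  14.77] th 102.02 tilt 0.05 F panel [-1.21 -1.01  5.63] T panel [-0.22  0.68  0.05] w 35.1
```

The measured width of 35.1 mm means the pads are on the flats. Turning clockwise (+wz).

Emit:
servo_tool(motion=[{"dx": 0,"dy": 0,"dz": 0,"wx": 0,"wy": 0,"wz": 2},{"dx": 0,"dy": 0,"dz": 0,"wx": 0,"wy": 0,"wz": 6},{"dx": 0,"dy": 0,"dz": 0,"wx": 0,"wy": 0,"wz": 10},{"dx": 0,"dy": 0,"dz": 0,"wx": 0,"wy": 0,"wz": 15},{"dx": 0,"dy": 0,"dz": 0,"wx": 0,"wy": 0,"wz": 20},{"dx": 0,"dy": 0,"dz": 0,"wx": 0,"wy": 0,"wz": 25},{"dx": 0,"dy": 0,"dz": 0,"wx": 0,"wy": 0,"wz": 30},{"dx": 0,"dy": 0,"dz": 0,"wx": 0,"wy": 0,"wz": 35},{"dx": 0,"dy": 0,"dz": 0,"wx": 0,"wy": 0,"wz": 40},{"dx": 0,"dy": 0,"dz": 0,"wx": 0,"wy": 0,"wz": 44},{"dx": 0,"dy": 0,"dz": 0,"wx": 0,"wy": 0,"wz": 46},{"dx": 0,"dy": 0,"dz": 0,"wx": 0,"wy": 0,"wz": 46}])

```text
time: 8.03
position: [0.6114, -0.0032, 0.1133]
orientation: [[-0.766, 0.442, 0.468], [0.512, 0.858, 0.028], [-0.389, 0.261, -0.884]]
ft_force: [-6.2, -8.1, 6.4]
gripper_width: 0.0349
```

Run:
```python
from h import *
show()
```

```text
t 8.03 q [ -1.43   9.72 -33.34  19.1    2.26  29.56] TCP panel [  0.56 -56.62  14.74] th 55.83 tilt 0.19 F panel [-2.91 -7.66  8.84] T panel [-1.57  0.82 -0.02] w 34.9
```

Emit:
servo_tool(motion=[{"dx": -0.0008,"dy": -0.0012,"dz": 0,"wx": 0,"wy": 0,"wz": 2},{"dx": -0.0008,"dy": -0.0012,"dz": 0,"wx": 0,"wy": 0,"wz": 5},{"dx": -0.0008,"dy": -0.0012,"dz": 0,"wx": 0,"wy": 0,"wz": 8},{"dx": -0.0008,"dy": -0.0012,"dz": 0,"wx": 0,"wy": 0,"wz": 8}])

```text
time: 8.37
position: [0.6113, -0.0035, 0.1132]
orientation: [[-0.697, 0.543, 0.467], [0.627, 0.779, 0.03], [-0.347, 0.314, -0.884]]
ft_force: [-5.3, -3.7, 6.7]
gripper_width: 0.0352
```

Run:
```python
from h import *
show()
for n in('scene','top'):
    im=snapshot(n);cv2.imwrite(f'pics/{n}6.png',im)
    u,v={'top':(235,120),'scene':(230,140)}[n]
    cv2.imwrite(f'pics/{n}6z.png',cv2.resize(im[v:v+130,u:u+160],None,fx=4,fy=4,interpolation=cv2.INTER_CUBIC))
```

```text
t 8.37 q [ -1.56   9.72 -33.33  19.13   2.46  37.45] TCP panel [  0.4  -56.95  14.74] th 47.82 tilt 0.1 F panel [-1.69 -3.33  8.51] T panel [-0.47  0.85 -0.01] w 35.2
```

View pics/scene6z.png

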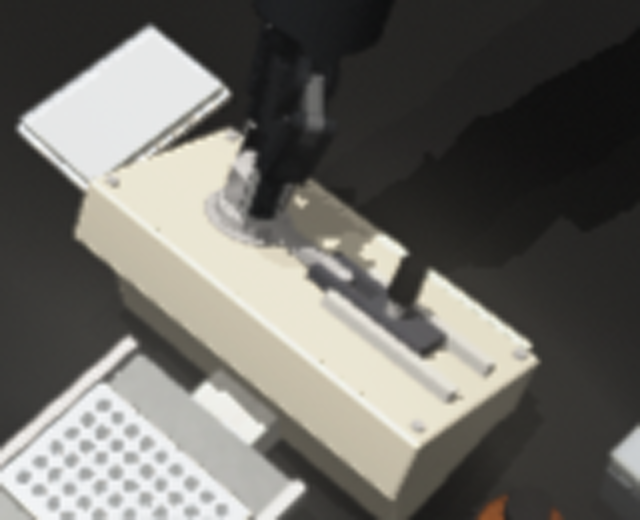

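View pics/top6z.png

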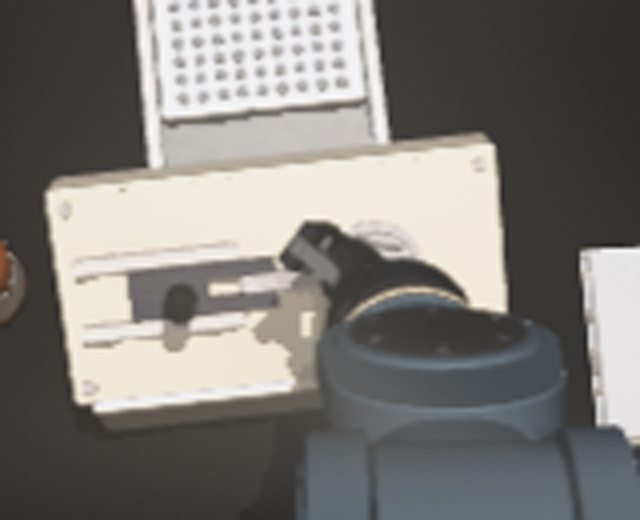

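The fork and arm are unchanged and the jaws are turning on the nut. Continuing in smaller steps.

Emit:
servo_tool(motion=[{"dx": 0,"dy": -0.0003,"dz": 0,"wx": 0,"wy": 0,"wz": 3},{"dx": 0,"dy": -0.0003,"dz": 0,"wx": 0,"wy": 0,"wz": 6},{"dx": 0,"dy": -0.0003,"dz": 0,"wx": 0,"wy": 0,"wz": 9},{"dx": 0,"dy": -0.0003,"dz": 0,"wx": 0,"wy": 0,"wz": 12},{"dx": 0,"dy": -0.0003,"dz": 0,"wx": 0,"wy": 0,"wz": 12}])

```text
time: 8.88
position: [0.611, -0.0038, 0.113]
orientation: [[-0.569, 0.677, 0.467], [0.775, 0.631, 0.03], [-0.275, 0.379, -0.884]]
ft_force: [-6.4, -3.7, 6.4]
gripper_width: 0.0348
```

Run:
```python
from h import *
show()
```

```text
t 8.88 q [ -1.59   9.72 -33.36  19.12   2.46  49.43] TCP panel [  0.08 -57.25  14.73] th 35.82 tilt 0.11 F panel [-2.86 -3.22  8.75] T panel [-0.52  0.91 -0.03] w 34.8
```

Emit:
servo_tool(motion=[{"dx": 0,"dy": 0,"dz": 0,"wx": 0,"wy": 0,"wz": 3},{"dx": 0,"dy": 0,"dz": 0,"wx": 0,"wy": 0,"wz": 7},{"dx": 0,"dy": 0,"dz": 0,"wx": 0,"wy": 0,"wz": 11},{"dx": 0,"dy": 0,"dz": 0,"wx": 0,"wy": 0,"wz": 15},{"dx": 0,"dy": 0,"dz": 0,"wx": 0,"wy": 0,"wz": 19},{"dx": 0,"dy": 0,"dz": 0,"wx": 0,"wy": 0,"wz": 23},{"dx": 0,"dy": 0,"dz": 0,"wx": 0,"wy": 0,"wz": 27},{"dx": 0,"dy": 0,"dz": 0,"wx": 0,"wy": 0,"wz": 30},{"dx": 0,"dy": 0,"dz": 0,"wx": 0,"wy": 0,"wz": 30}])

```text
time: 9.63
position: [0.6102, -0.0043, 0.1126]
orientation: [[-0.154, 0.871, 0.466], [0.987, 0.159, 0.029], [-0.049, 0.464, -0.884]]
ft_force: [-9.5, -5.4, 7.8]
gripper_width: 0.035
```

Run:
```python
from h import *
show()
```

```text
t 9.63 q [ -1.61   9.71 -33.41  19.16   2.41  79.43] TCP panel [ -0.85 -57.61  14.69] th 5.79 tilt 0.21 F panel [-4.98 -4.81 11.53] T panel [-0.93  1.37 -0.06] w 35.0
```

Emit:
servo_tool(motion=[{"dx": -0.0003,"dy": -0.0005,"dz": 0,"wx": 0,"wy": 0,"wz": 3},{"dx": -0.0003,"dy": -0.0005,"dz": 0,"wx": 0,"wy": 0,"wz": 6},{"dx": -0.0003,"dy": -0.0005,"dz": 0,"wx": 0,"wy": 0,"wz": 9},{"dx": -0.0003,"dy": -0.0005,"dz": 0,"wx": 0,"wy": 0,"wz": 12},{"dx": -0.0003,"dy": -0.0005,"dz": 0,"wx": 0,"wy": 0,"wz": 15},{"dx": -0.0003,"dy": -0.0005,"dz": 0,"wx": 0,"wy": 0,"wz": 18},{"dx": -0.0003,"dy": -0.0005,"dz": 0,"wx": 0,"wy": 0,"wz": 18}])

```text
time: 10.22
position: [0.6096, -0.0043, 0.1123]
orientation: [[0.122, 0.877, 0.465], [0.988, -0.154, 0.03], [0.098, 0.456, -0.885]]
ft_force: [-9.7, -4.6, 8.5]
gripper_width: 0.035
```

Run:
```python
from h import *
show()
```

```text
t 10.22 q [ -1.64   9.69 -33.48  19.13   2.47  97.38] TCP panel [ -1.53 -57.57  14.7 ] th -12.19 tilt 0.21 F panel [-4.81 -3.98 12.23] T panel [-0.63  1.54 -0.06] w 35.0
```

Emit:
servo_tool(motion=[{"dx": 0,"dy": -0.0003,"dz": 0,"wx": 0,"wy": 0,"wz": 2},{"dx": 0,"dy": -0.0003,"dz": 0,"wx": 0,"wy": 0,"wz": 4},{"dx": 0,"dy": -0.0003,"dz": 0,"wx": 0,"wy": 0,"wz": 6},{"dx": 0,"dy": -0.0003,"dz": 0,"wx": 0,"wy": 0,"wz": 6}])

```text
time: 10.55
position: [0.6094, -0.0042, 0.1121]
orientation: [[0.212, 0.859, 0.466], [0.967, -0.255, 0.03], [0.144, 0.444, -0.885]]
ft_force: [-10.1, -4.1, 7.9]
gripper_width: 0.0348
```

Run:
```python
from h import *
show()
for n in('scene','top'):
    im=snapshot(n);cv2.imwrite(f'pics/{n}7.png',im)
    u,v={'top':(235,120),'scene':(230,140)}[n]
    cv2.imwrite(f'pics/{n}7z.png',cv2.resize(im[v:v+130,u:u+160],None,fx=4,fy=4,interpolation=cv2.INTER_CUBIC))
```

```text
t 10.55 q [ -1.64   9.68 -33.52  19.1    2.47 103.32] TCP panel [ -1.76 -57.55  14.69] th -18.12 tilt 0.2 F panel [-5.4  -3.39 11.84] T panel [-0.6   1.35 -0.01] w 34.8
```

View pics/scene7z.png

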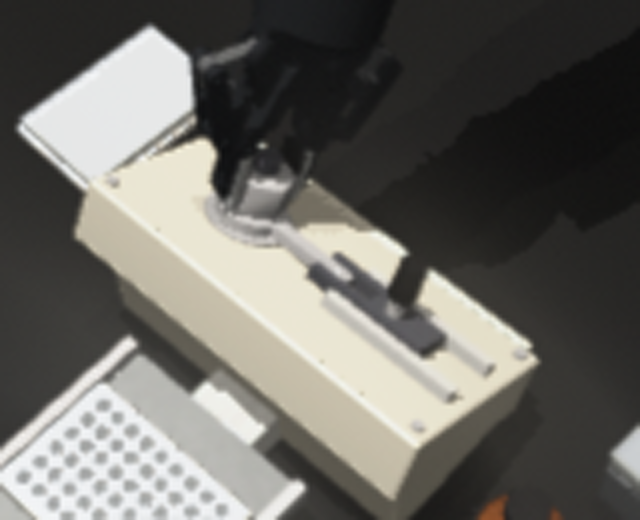

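View pics/top7z.png

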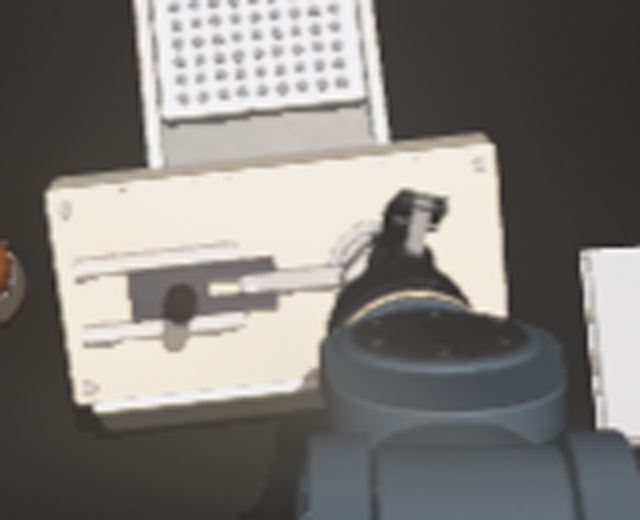

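The arm and fork are still unmoved, and the nut has turned with the jaws. No end felt yet at about 120°, so I'll go on carefully.

Emit:
servo_tool(motion=[{"dx": 0,"dy": 0,"dz": 0,"wx": 0,"wy": 0,"wz": 1.5},{"dx": 0,"dy": 0,"dz": 0,"wx": 0,"wy": 0,"wz": 3},{"dx": 0,"dy": 0,"dz": 0,"wx": 0,"wy": 0,"wz": 4.5},{"dx": 0,"dy": 0,"dz": 0,"wx": 0,"wy": 0,"wz": 6},{"dx": 0,"dy": 0,"dz": 0,"wx": 0,"wy": 0,"wz": 6}])

```text
time: 11.07
position: [0.6089, -0.0049, 0.1118]
orientation: [[0.299, 0.833, 0.465], [0.936, -0.351, 0.028], [0.186, 0.427, -0.885]]
ft_force: [-13.0, -8.2, 9.5]
gripper_width: 0.035
```

Run:
```python
from h import *
show()
```

```text
t 11.07 q [ -1.65   9.67 -33.55  19.13   2.35 109.1 ] TCP panel [ -2.43 -58.18  14.68] th -23.91 tilt 0.31 F panel [-7.47 -7.34 14.77] T panel [-1.65  1.91  2.54] w 35.0
```

Torque rose sharply to 2.5 N m at about 126°, so this is the firm end. One small push more to confirm it.

Emit:
servo_tool(motion=[{"dx": -0.0005,"dy": -0.0005,"dz": 0,"wx": 0,"wy": 0,"wz": 0.5},{"dx": -0.0005,"dy": -0.0005,"dz": 0,"wx": 0,"wy": 0,"wz": 1},{"dx": -0.0005,"dy": -0.0005,"dz": 0,"wx": 0,"wy": 0,"wz": 1}])

```text
time: 11.32
position: [0.6087, -0.0054, 0.1118]
orientation: [[0.313, 0.828, 0.465], [0.93, -0.367, 0.027], [0.193, 0.424, -0.885]]
ft_force: [-10.8, -8.6, 7.4]
gripper_width: 0.035
```

Run:
```python
from h import *
show()
```

```text
t 11.32 q [ -1.7    9.65 -33.62  19.04   2.36 110.03] TCP panel [ -2.6  -58.67  14.73] th -24.88 tilt 0.29 F panel [-6.53 -7.86 11.84] T panel [-1.75  1.7   2.19] w 35.0
```

The torque holds while the angle barely moves, so the nut is hard tight. Opening and retreating.

Emit:
servo_tool(motion=[{"dx": 0,"dy": 0,"dz": 0,"wx": 0,"wy": 0,"wz": 0},{"dx": 0,"dy": 0,"dz": 0,"wx": 0,"wy": 0,"wz": 0},{"dx": 0,"dy": 0,"dz": 0,"wx": 0,"wy": 0,"wz": 0},{"dx": 0,"dy": 0,"dz": 0,"wx": 0,"wy": 0,"wz": 0},{"dx": 0,"dy": 0,"dz": -0.01,"wx": 0,"wy": 0,"wz": 0},{"dx": 0,"dy": 0,"dz": -0.03,"wx": 0,"wy": 0,"wz": 0},{"dx": 0,"dy": 0,"dz": -0.055,"wx": 0,"wy": 0,"wz": 0},{"dx": 0,"dy": 0,"dz": -0.085,"wx": 0,"wy": 0,"wz": 0},{"dx": 0,"dy": 0,"dz": -0.085,"wx": 0,"wy": 0,"wz": 0}], fingers=1)

```text
time: 12.07
position: [0.5708, -0.0064, 0.1927]
orientation: [[0.311, 0.825, 0.473], [0.929, -0.368, 0.031], [0.2, 0.429, -0.881]]
ft_force: [1.0, 0.4, 0.8]
gripper_width: 0.0856
```

Run:
```python
from h import *
show()
for n in('scene','top'):
    im=snapshot(n);cv2.imwrite(f'pics/{n}8.png',im)
    u,v={'top':(235,120),'scene':(230,140)}[n]
    cv2.imwrite(f'pics/{n}8z.png',cv2.resize(im[v:v+130,u:u+160],None,fx=4,fy=4,interpolation=cv2.INTER_CUBIC))
    cv2.imwrite(f'pics/{n}8n.png',rect(im,n,37,-30,30,-90,-20,8))
show(); rel(P(0.5,56.8,100),tool(90))
```

```text
t 12.07 q [ -2.15   0.79 -30.14  30.93   2.82 109.71] TCP panel [  1.93 -57.15 103.93] th -24.94 tilt 0.27 F panel [1.28 0.3  0.17] T panel [-0.07  0.33 -0.02] w 85.6
t 12.17 q [ -2.15   1.07 -30.33  30.63   2.81 109.72] TCP panel [  0.33 -57.11 100.75] th -24.95 tilt 0.1 F panel [ 0.36  0.21 -0.81] T panel [-0.01  0.44  0.05] w 85.4
shift mm [103.3 -47.9   0.8] turn [   0.11    0.04 -114.95]
```

View pics/scene8z.png

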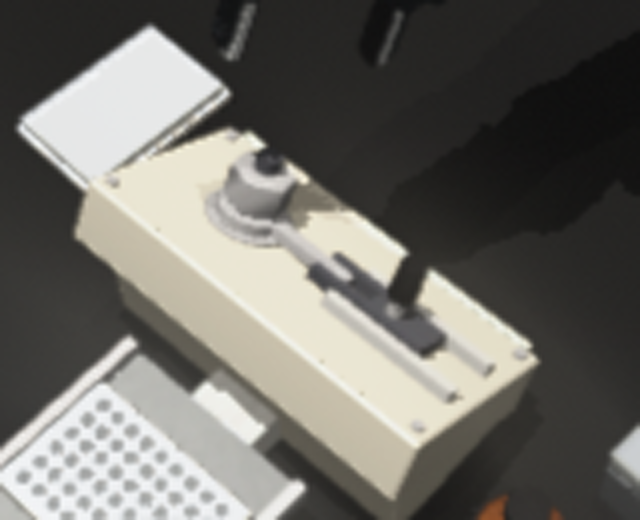

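View pics/scene8n.png

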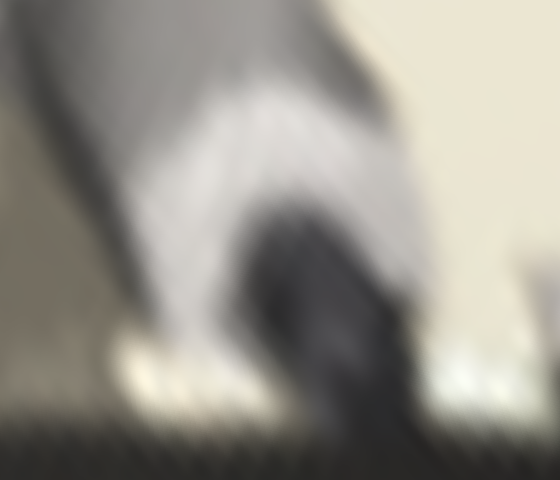

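View pics/top8z.png

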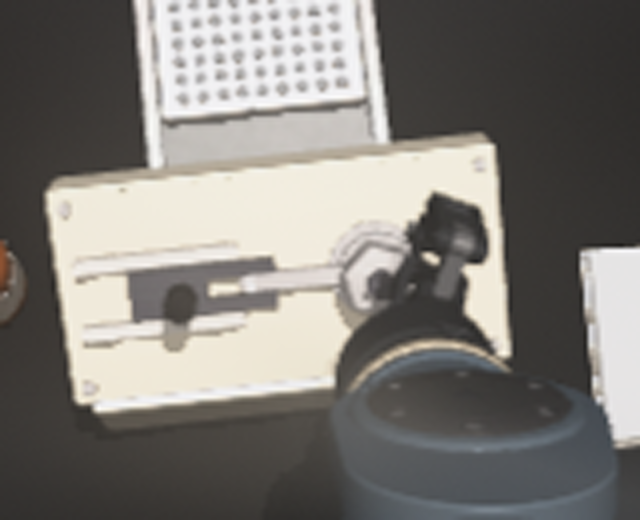

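The nut is free, tightened by about 120°, and the arm and fork are unmoved. Returning to the knob.

Emit:
servo_tool(motion=[{"dx": 0.003,"dy": -0.001,"dz": 0,"wx": 0,"wy": 0,"wz": -4},{"dx": 0.009,"dy": -0.004,"dz": 0,"wx": 0,"wy": 0,"wz": -10},{"dx": 0.016,"dy": -0.007,"dz": 0,"wx": 0,"wy": 0,"wz": -17},{"dx": 0.023,"dy": -0.01,"dz": 0,"wx": 0,"wy": 0,"wz": -24},{"dx": 0.03,"dy": -0.014,"dz": 0,"wx": 0,"wy": 0,"wz": -31},{"dx": 0.037,"dy": -0.017,"dz": 0,"wx": 0,"wy": 0,"wz": -38},{"dx": 0.044,"dy": -0.02,"dz": 0,"wx": 0,"wy": 0,"wz": -45},{"dx": 0.051,"dy": -0.023,"dz": 0,"wx": 0,"wy": 0,"wz": -52},{"dx": 0.058,"dy": -0.026,"dz": 0,"wx": 0,"wy": 0,"wz": -59},{"dx": 0.065,"dy": -0.03,"dz": 0,"wx": 0,"wy": 0,"wz": -66},{"dx": 0.072,"dy": -0.033,"dz": 0,"wx": 0,"wy": 0,"wz": -73},{"dx": 0.079,"dy": -0.036,"dz": 0,"wx": 0,"wy": 0,"wz": -80},{"dx": 0.085,"dy": -0.04,"dz": 0,"wx": 0,"wy": 0,"wz": -87},{"dx": 0.091,"dy": -0.043,"dz": 0,"wx": 0,"wy": 0,"wz": -94},{"dx": 0.097,"dy": -0.045,"dz": 0,"wx": 0,"wy": 0,"wz": -101},{"dx": 0.102,"dy": -0.047,"dz": 0,"wx": 0,"wy": 0,"wz": -108},{"dx": 0.1033,"dy": -0.048,"dz": 0,"wx": 0,"wy": 0,"wz": -113},{"dx": 0.1033,"dy": -0.048,"dz": 0,"wx": 0,"wy": 0,"wz": -115},{"dx": 0.1033,"dy": -0.048,"dz": 0,"wx": 0,"wy": 0,"wz": -115},{"dx": 0.1033,"dy": -0.048,"dz": 0,"wx": 0,"wy": 0,"wz": -115}])

```text
time: 13.83
position: [0.5627, 0.1074, 0.1861]
orientation: [[-0.883, -0.066, 0.466], [-0.058, 0.998, 0.031], [-0.467, 0.001, -0.884]]
ft_force: [-0.4, -0.1, -0.1]
gripper_width: 0.0856
```

Run:
```python
from h import *
show(); rel(P(0.2,57.2,20),tool(90))
n='top';im=snapshot(n);cv2.imwrite(f'pics/{n}9.png',im)
cv2.imwrite(f'pics/{n}9n.png',rect(im,n,37,-30,30,-90,-20,8))
```

```text
t 13.83 q [ 13.11   1.66 -30.    30.83  -4.31   8.29] TCP panel [-1.7  56.89 98.42] th 89.97 tilt 0.19 F panel [-0.42 -0.07  0.15] T panel [0.06 0.41 0.02] w 85.6
shift mm [-2.2  0.3 78.4] turn [ 0.03 -0.19 -0.03]
```

View pics/top9n.png

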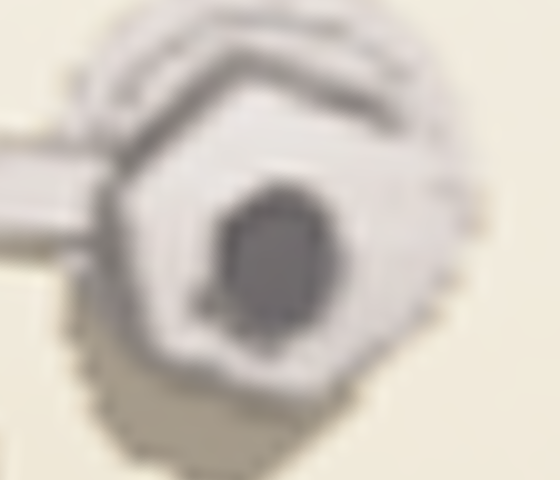

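The nut looks the same as before, modulo 60°, which fits a turn of about 120°. Descending on the knob.

Emit:
servo_tool(motion=[{"dx": -0.001,"dy": 0,"dz": 0.02,"wx": 0,"wy": 0,"wz": 0},{"dx": -0.001,"dy": 0,"dz": 0.04,"wx": 0,"wy": 0,"wz": 0},{"dx": -0.001,"dy": 0,"dz": 0.058,"wx": 0,"wy": 0,"wz": 0},{"dx": -0.001,"dy": 0,"dz": 0.071,"wx": 0,"wy": 0,"wz": 0},{"dx": -0.001,"dy": 0,"dz": 0.079,"wx": 0,"wy": 0,"wz": 0},{"dx": -0.001,"dy": 0,"dz": 0.079,"wx": 0,"wy": 0,"wz": 0},{"dx": -0.001,"dy": 0,"dz": 0.079,"wx": 0,"wy": 0,"wz": 0}])

```text
time: 14.47
position: [0.6006, 0.1097, 0.1175]
orientation: [[-0.882, -0.066, 0.466], [-0.058, 0.998, 0.031], [-0.467, 0.0, -0.884]]
ft_force: [-0.5, -0.6, 0.6]
gripper_width: 0.0856
```

Emit:
servo_tool(motion=[{"dx": 0,"dy": 0,"dz": 0,"wx": 0,"wy": 0,"wz": 0},{"dx": 0,"dy": 0,"dz": 0,"wx": 0,"wy": 0,"wz": 0},{"dx": 0,"dy": 0,"dz": 0,"wx": 0,"wy": 0,"wz": 0},{"dx": 0,"dy": 0,"dz": 0,"wx": 0,"wy": 0,"wz": 0},{"dx": 0,"dy": 0,"dz": 0,"wx": 0,"wy": 0,"wz": 0},{"dx": 0,"dy": 0,"dz": 0,"wx": 0,"wy": 0,"wz": 0},{"dx": 0,"dy": 0,"dz": 0,"wx": 0,"wy": 0,"wz": 0},{"dx": 0,"dy": 0,"dz": 0,"wx": 0,"wy": 0,"wz": 0}], fingers=-1, grip_force=30)

```text
time: 15.13
position: [0.6008, 0.1103, 0.1183]
orientation: [[-0.881, -0.068, 0.467], [-0.059, 0.998, 0.032], [-0.468, 0.001, -0.883]]
ft_force: [-4.8, 3.2, 5.9]
gripper_width: 0.0172
```

Run:
```python
from h import *
show()
```

```text
t 15.13 q [ 12.38   9.4  -32.8   20.12  -3.93   7.55] TCP panel [ 0.21 57.34 20.56] th 90.06 tilt 0.11 F panel [-1.26  3.53  7.32] T panel [ 0.65  0.65 -0.05] w 17.2
```

Gripped again at y=57.3. Sliding back +y.

Emit:
servo_tool(motion=[{"dx": 0,"dy": 0.003,"dz": 0,"wx": 0,"wy": 0,"wz": 0},{"dx": 0,"dy": 0.007,"dz": 0,"wx": 0,"wy": 0,"wz": 0},{"dx": 0,"dy": 0.012,"dz": 0,"wx": 0,"wy": 0,"wz": 0},{"dx": 0,"dy": 0.017,"dz": 0,"wx": 0,"wy": 0,"wz": 0},{"dx": 0,"dy": 0.021,"dz": 0,"wx": 0,"wy": 0,"wz": 0},{"dx": 0,"dy": 0.024,"dz": 0,"wx": 0,"wy": 0,"wz": 0},{"dx": 0,"dy": 0.0265,"dz": 0,"wx": 0,"wy": 0,"wz": 0},{"dx": 0,"dy": 0.0265,"dz": 0,"wx": 0,"wy": 0,"wz": 0}])

```text
time: 15.8
position: [0.5991, 0.1362, 0.1182]
orientation: [[-0.882, -0.066, 0.467], [-0.059, 0.998, 0.031], [-0.468, -0.001, -0.883]]
ft_force: [-6.0, -1.1, 6.5]
gripper_width: 0.0171
```

Emit:
servo_tool(motion=[{"dx": 0,"dy": 0.001,"dz": 0,"wx": 0,"wy": 0,"wz": 0},{"dx": 0,"dy": 0.002,"dz": 0,"wx": 0,"wy": 0,"wz": 0},{"dx": 0,"dy": 0.003,"dz": 0,"wx": 0,"wy": 0,"wz": 0},{"dx": 0,"dy": 0.004,"dz": 0,"wx": 0,"wy": 0,"wz": 0},{"dx": 0,"dy": 0.004,"dz": 0,"wx": 0,"wy": 0,"wz": 0}])

```text
time: 16.22
position: [0.5989, 0.1384, 0.1182]
orientation: [[-0.882, -0.064, 0.468], [-0.058, 0.998, 0.027], [-0.469, -0.003, -0.883]]
ft_force: [-3.4, -9.1, 7.4]
gripper_width: 0.0166
```

Run:
```python
from h import *
show()
```

```text
t 16.22 q [ 15.94   9.92 -32.08  20.64  -5.87  10.8 ] TCP panel [ 0.14 85.49 20.49] th 89.98 tilt 0.22 F panel [-0.07 -8.89  8.45] T panel [-1.6   0.44 -0.01] w 16.6
```

Total travel is 28.2 mm and the force is rising, so it is parked at the stop. Relaxing, opening and retreating.

Emit:
servo_tool(motion=[{"dx": 0,"dy": -0.0008,"dz": 0,"wx": 0,"wy": 0,"wz": 0},{"dx": 0,"dy": -0.0015,"dz": 0,"wx": 0,"wy": 0,"wz": 0},{"dx": 0,"dy": -0.0015,"dz": 0,"wx": 0,"wy": 0,"wz": 0}])

```text
time: 16.47
position: [0.5989, 0.1383, 0.1182]
orientation: [[-0.882, -0.066, 0.467], [-0.059, 0.998, 0.031], [-0.468, -0.0, -0.883]]
ft_force: [-4.5, -1.8, 6.0]
gripper_width: 0.0168
```

Emit:
servo_tool(motion=[{"dx": 0,"dy": 0,"dz": 0,"wx": 0,"wy": 0,"wz": 0},{"dx": 0,"dy": 0,"dz": 0,"wx": 0,"wy": 0,"wz": 0},{"dx": 0,"dy": 0,"dz": 0,"wx": 0,"wy": 0,"wz": 0},{"dx": 0,"dy": 0,"dz": 0,"wx": 0,"wy": 0,"wz": 0},{"dx": 0,"dy": 0,"dz": -0.01,"wx": 0,"wy": 0,"wz": 0},{"dx": 0,"dy": 0,"dz": -0.03,"wx": 0,"wy": 0,"wz": 0},{"dx": 0,"dy": 0,"dz": -0.06,"wx": 0,"wy": 0,"wz": 0},{"dx": 0,"dy": 0,"dz": -0.095,"wx": 0,"wy": 0,"wz": 0},{"dx": 0,"dy": 0,"dz": -0.12,"wx": 0,"wy": 0,"wz": 0},{"dx": 0,"dy": 0,"dz": -0.13,"wx": 0,"wy": 0,"wz": 0},{"dx": 0,"dy": 0,"dz": -0.13,"wx": 0,"wy": 0,"wz": 0}], fingers=1)

```text
time: 17.38
position: [0.5385, 0.135, 0.2361]
orientation: [[-0.88, -0.067, 0.471], [-0.059, 0.998, 0.033], [-0.472, 0.001, -0.881]]
ft_force: [0.1, 0.0, -0.7]
gripper_width: 0.0857
```

Run:
```python
from h import *
show()
out=[]
for n in('top','scene'):
    im=snapshot(n);cv2.imwrite(f'pics/{n}A.png',im)
    u,v={'top':(180,120),'scene':(230,140)}[n]
    cv2.imwrite(f'pics/{n}Az.png',cv2.resize(im[v:v+130,u:u+200],None,fx=4,fy=4,interpolation=cv2.INTER_CUBIC))
a=cv2.imread('pics/top0.png');b=cv2.imread('pics/topA.png')
o=np.vstack([rect(a,'top',11,-30,30,-40,120,4.5),rect(b,'top',11,-30,30,-40,120,4.5)])
cv2.imwrite('pics/cmp.png',o)
a=cv2.imread('pics/scene0.png');b=cv2.imread('pics/sceneA.png')
d=cv2.absdiff(a,b).max(2);cv2.imwrite('pics/diff.png',d)
```

```text
t 17.38 q [ 17.6   -2.34 -26.2   38.62  -6.38  12.2 ] TCP panel [  2.03  86.12 153.02] th 90.03 tilt 0.21 F panel [-0.29  0.02 -0.65] T panel [0.02 0.43 0.06] w 85.7
```

View pics/cmp.png

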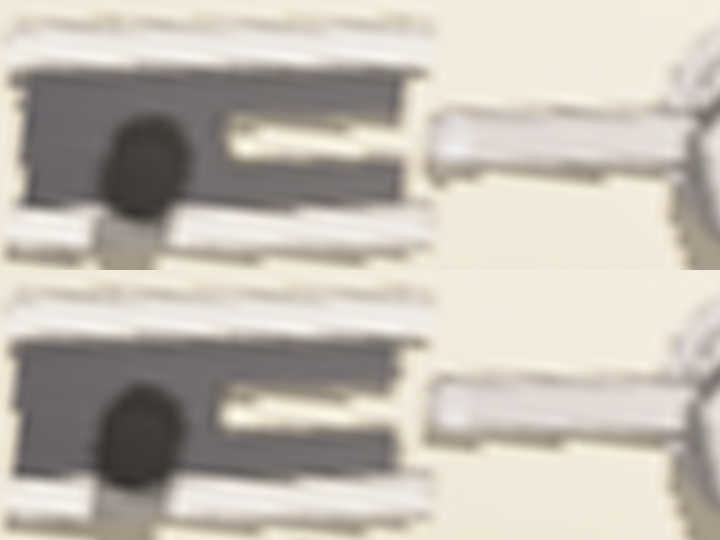

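View pics/sceneAz.png

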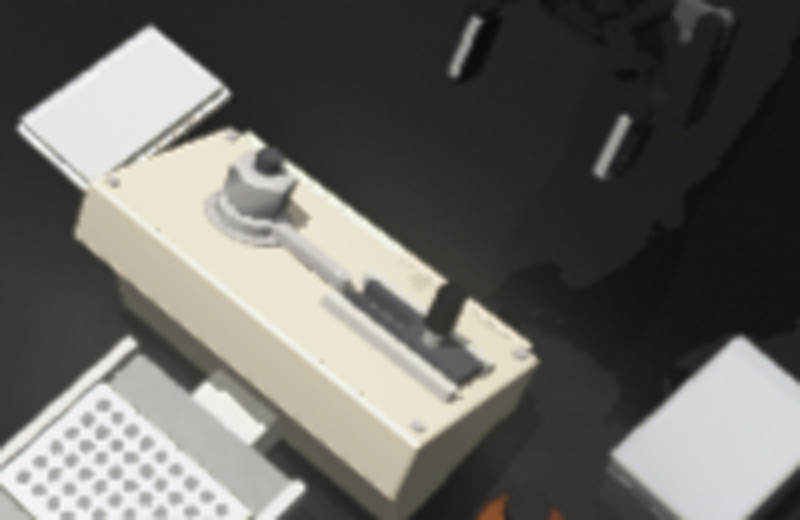

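View pics/diff.png

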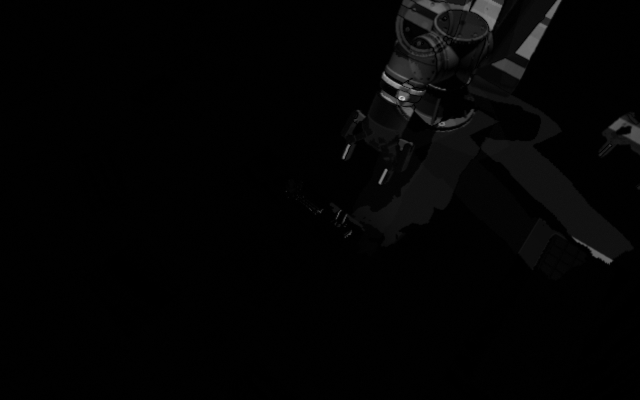

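Run:
```python
from station import *
print(sign_off())
```

```text
the job is handed in; nothing more can be done
None
```

The job is done and handed in at about 17.5 s of the 51 s allowed; sign-off gave no verdict.

**What I did:**
- **Fork in:** I slid the fork in over the arm until it stopped at its end, with about 14 N against it.
- **Nut:** I turned the nut clockwise about 120°. The torque then jumped from about 0 to 2.5 N m, and a further 1° push met the same resistance, so I took it as hard tight.
- **Fork back:** I let go of the nut and slid the fork back 28.2 mm to its park stop, then released the knob and backed the gripper well clear.

**Last checks:**
- **Fork:** it is parked about 2 mm further out than where it started, which fits the 0–3 mm starting offset.
- **Bystanders:** the before-and-after difference in the scene picture showed no change at any of them.
- **Screw arm:** its tip looks shifted by roughly 0.3–0.5 mm, judged by eye. That is within the fork's 1 mm play, so I left it alone.
- **Nut turning:** the sensor did not show the stated 0.15 N m while the nut turned. That it turned is inferred from the jaw width staying at 35 mm all the way round. The final picture cannot tell 120° from no turn, because the nut looks the same every 60°.

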